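# Level the rocking spice stand

### The arm

A 7-joint arm with a two-finger parallel gripper is mounted at the origin on the work surface. World frame = base frame: x ahead of the robot, y to its left, z up, the work surface at z = 0. Lengths are in m, angles in rad, forces in N, time in s.
With the tool pointing down it reaches from about 0.425 to 0.95 m from the base axis. Payload 16.7 kg.
Tool frame: the origin (TCP) lies midway between the tips of the shut fingers; the grasp point (between the pads) lies 19 mm behind it; z points along the fingers, y is the direction in which the jaws open and shut (so a half turn about z gives the same grasp; the last joint's range is limited). The gripper opens to 94 mm and grips with 3 to 60 N. Pads are 16 mm wide; open, the fingers measure 119 mm over their backs; the gripper's body (75 mm by 177 mm) begins 78 mm behind the grasp point.
Start: joints at [1.071, 0.426, 0.074, 1.606, -0.034, 1.111, -0.067], TCP at [0.232, -0.634, 0.205] pointing down, gripper open.
Joint ranges: [-2.85, 2.85], [-0.5, 2.14], [-1.23, 1.37], [0.21, 2.46], [-1.02, 4.16], [0.16, 2.05], [-2.73, 2.73]. Speed limits (rad/s): [1.89, 1.89, 2.39, 2.39, 3.01, 3.01, 3.01].

### API

Orientations are given as a 3x3 rotation matrix whose columns are the frame's x, y, z axes.
In Python, from station import arm gives the robot as it stands. Calls block until the motion is done:
- arm.move_pose(position, orientation): joint-space move of the TCP to a pose.
- arm.line_to(position, feed=0.15, rot=None): straight line of the TCP; rot=None keeps the orientation; feed is the mean speed in m/s.
- arm.goto_joints(angles): joint-space move.
- arm.set_gripper(opening): opening from 0.0 (shut) to 1.0 (fully open); the grip force is fixed at half the most; returns when the fingers have stopped.
- arm.dwell(seconds).
- arm.inverse_kinematics(position, orientation): joint angles nearest the present ones, or None.
- arm.observe(): the state.
- arm.read_camera(name): name is "scene" or "top" or "wrist"; returns a dict with "img" (400x640x3 uint8, red, green, blue), "fx", "fy", "cx", "cy" (pixels), "k1" (the pictures are not rectified: a ray, as slopes to the right and down, at radius r is drawn at 1 + k1 r^2 times it, then the intrinsics apply), "extrinsics" (4x4, takes a point from world to camera coordinates); the wrist camera has in their place "hand_eye" (4x4, takes a point from camera to tool coordinates, whose origin is the TCP and whose axes are the flange's). Camera axes: x right, y down, z forward; pixel columns grow to the right and rows downward; lengths in m; the calibration is good to about 2 mm. A picture is of the moment at which its call begins: read the wrist's pose just before it. There is no depth.
A pose or a line that the arm cannot do raises arm.PlanningError and nothing moves.
- arm.hand_in(): hands the job in, once; it reports no verdict.
The state is a dict: "t": time; "qpos": joint angles; "dq": joint speeds; "joint_torque": joint torques, N m; "ee_pos": TCP position; "tool_rot": TCP orientation; "ft_force": force on the tool from outside, world axes, zero at the start; "ft_torque": the same for the moment, N m; "width": opening from 0.0 (shut) to 1.0 (fully open).
Only numpy, scipy, OpenCV 4.12 (cv2) and the standard library are available. Lean on these libraries where they do the work, as an engineer would, in place of code of your own. Each camera call takes 0.05 s, during which the arm holds its last target. There are 200 camera calls.

### The job

The white spice stand rocks because one of its four screw feet has been backed off: its orange wing sits askew while the other three wings lie parallel. Screw that foot down, turning its wing clockwise seen from above by less than a quarter turn until it lies parallel with the other three, so that the stand sits level on all four feet; then let go. Leave the stand where it is and keep the two stacked pots upright on it.

Things in the scene. Friction and masses are not known exactly. Their poses are not given: they have to be found in the camera images.
- stand: White loose stand, ~1 kg: deck 200 x 200 mm, top 36 mm up, feet at x, y = +-78 mm. Origin: its centre, level with the undersides of the good feet; z up. Over each foot an upright orange wing 44 x 12 mm, 32 high (52 to 84 mm above the ledge), over a 43 mm high nut. Three locked wings lie along the stand's x; that at (+78,+78) is backed off, the stand tilting 1.5 to 2.6 degrees to it. Any yaw.
- foot_screw (a joint): Backed-off foot's angle, rad, growing as its wing turns clockwise seen from above, driving the foot down 4 mm per rad. Starts at 0 to 0.55; at 1.25 the wing lies along the stand's x axis, all feet bear and the stand is level; beyond (stop at 1.9) it rocks again. Turns with 0.05 N m, stays where left.
- foot_grip (a point): Point on the backed-off foot's axis inside its wing, 12 mm below the wing's top, 72 mm above the ledge; grip here across the 12 mm thickness. x along the wing's length, y across it, z up; turns with the wing. Its height hardly changes in turning: the foot stays on the ledge and the deck rises.
- pot_top: Upper of two stacked round lidded ceramic pots (each 52 mm across, 30 high, 0.2 kg) on the deck about 30 mm from its centre towards the backed-off foot. Origin: centre of its underside, 66 mm above the ledge; the stack's top is at 96 mm.
Not all that is in view belongs to the job. Leave any green or yellow look-alike of the pot_top alone.

How it is judged:
At the end, for the whole second after the job is handed in: Askew wing within 16 degrees of parallel with the others (joint 0.97 to 1.53); stand level within 1 degree, at rest, under 30 mm from where it began (the foot_grip point under 40 mm); upper pot still at its height on the stand, upright within 4.5 degrees, at rest (value of joint foot_screw between 0.97 and 1.53 rad and angle between stand's own z axis and vertical below 0.0175 rad and distance of stand from where it was at the start of the episode below 0.03 m and distance of foot_grip from where it was at the start of the episode below 0.04 m and linear speed of each of stand, pot_top below 0.01 m/s and z of pot_top in the frame of stand above 0.06 m and angle between pot_top's own z axis and vertical below 0.08 rad); the robot touches nothing.
It fails at once if the upper pot is tipped by more than 20 degrees (angle between pot_top's own z axis and vertical above 0.35 rad).
It also fails if it takes over 32 s, if anything falls off the work surface, if the arm or the gripper's body presses on something with over 40 N, if the wrist force passes 120 N, or if a joint passes its speed limit or range.

## Working session

There is one attempt and no reset: what is moved stays moved. The work goes in short steps, each a Python script; the robot and the scene stay as the last script left them, time stands still between calls to the robot, and variables do not carry over. Pictures are saved under pics/ and viewed, about 8 in all and at most 12, crops included, and the job is handed in when it is done.

```bash
mkdir -p pics; ls
python3 - <<'E'
from station import arm
import cv2,numpy as np
for n in("scene","top"):
    c=arm.read_camera(n);cv2.imwrite(f"pics/{n}0.png",c["img"][:,:,::-1])
    print(n,c["fx"],c["fy"],c["cx"],c["cy"],c["k1"]);print(np.round(c["extrinsics"],4).tolist())
print(arm.observe()["t"])
E
```

```text
pics
scene 362.3240180916802 362.3240180916802 320.45320013913255 196.5440173071308 -0.08317095274410911
[[-0.1596, 0.9872, 0.0056, 0.0742], [0.8314, 0.1374, -0.5384, -0.3848], [-0.5322, -0.0813, -0.8427, 0.9851], [0.0, 0.0, 0.0, 1.0]]
top 495.7338319101694 495.7338319101694 322.3905579535304 198.59923968232462 -0.05567590010579888
[[0.0166, -0.9998, -0.0057, 0.0092], [-0.9853, -0.0154, -0.1699, 0.5315], [0.1698, 0.0084, -0.9854, 0.8325], [0.0, 0.0, 0.0, 1.0]]
0.1
```

View pics/top0.png

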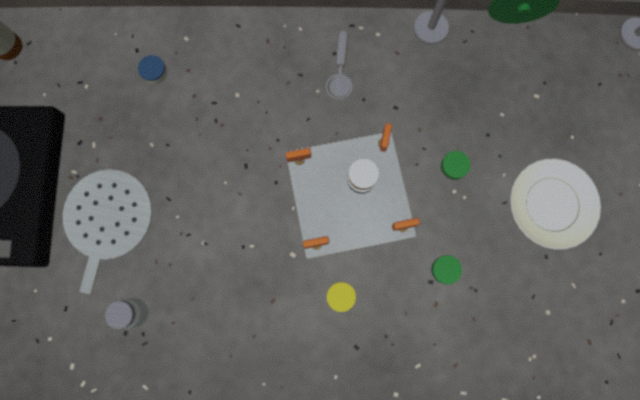

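View pics/scene0.png

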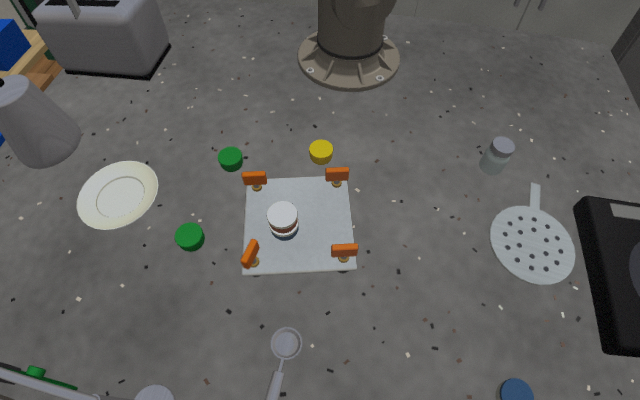

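The top view shows four orange wings. Three of them, at (299,155), (316,243) and (407,225), are parallel. The one at (387,137) is askew, and it is at (247,253) in the scene view. The target pot is the white stack at (363,175); the green and yellow discs are look-alikes. Next I'll triangulate the wings.

```bash
cat > h.py <<'E'
import cv2,numpy as np
from station import arm
def rays(c,px,E=None):
    E=c["extrinsics"] if E is None else E
    K=np.array([[c["fx"],0,c["cx"]],[0,c["fy"],c["cy"]],[0,0,1.]])
    n=cv2.undistortPoints(np.float64(px).reshape(-1,1,2),K,np.array([c["k1"],0,0,0.]))[:,0]
    d=np.c_[n,np.ones(len(n))]@E[:3,:3]
    return -E[:3,:3].T@E[:3,3],d
def plane(c,px,z,E=None):
    o,d=rays(c,px,E);return o+d*((z-o[2])/d[:,2])[:,None]
def blobs(img,amin=60,smin=150):
    h=cv2.cvtColor(img,cv2.COLOR_RGB2HSV)
    m=cv2.inRange(h,(5,smin,110),(16,255,255))
    return [c for c in cv2.findContours(m,cv2.RETR_EXTERNAL,cv2.CHAIN_APPROX_NONE)[0] if cv2.contourArea(c)>amin]
E
python3 - <<'E'
from h import *
P={}
for n in("top","scene"):
    c=arm.read_camera(n)
    for b in blobs(c["img"]):
        r=cv2.minAreaRect(b);bx=cv2.boxPoints(r)
        v=plane(c,bx,.08); e=[v[1]-v[0],v[2]-v[1]]; l=max(e,key=np.linalg.norm)
        P.setdefault(n,[]).append((r[0],c))
        print(n,np.round(r[0],1),np.round(r[1],1),"xy@.072",plane(c,[r[0]],.072)[0].round(4),"ang",np.degrees(np.arctan2(l[1],l[0])).round(1)%180)
s=arm.observe();print(s["tool_rot"].round(2).tolist() if hasattr(s["tool_rot"],"round") else s["tool_rot"])
E
```

```text
top [315.6 242.1] [ 6.7 23.9] xy@.072 [0.4519 0.0277 0.072 ] ang 102.3
top [406.  223.8] [ 6.5 25.1] xy@.072 [ 0.4854 -0.1256  0.072 ] ang 102.9
top [297.7 153.6] [ 6.8 23.5] xy@.072 [0.6058 0.0618 0.072 ] ang 103.3
top [385.6 136.2] [ 5.9 24.9] xy@.072 [ 0.6397 -0.0916  0.072 ] ang 168.8
scene [344.5 246.8] [ 6.4 25.3] xy@.072 [0.5996 0.0617 0.072 ] ang 102.7
scene [250.4 252.6] [11.7 26.7] xy@.072 [ 0.6354 -0.0898  0.072 ] ang 168.4
scene [253.5 174. ] [ 6. 23.] xy@.072 [ 0.4792 -0.1258  0.072 ] ang 99.3
scene [337.  169.5] [ 5. 22.] xy@.072 [0.4432 0.0278 0.072 ] ang 99.5
[[0.94, 0.34, -0.0], [0.34, -0.94, 0.0], [-0.0, -0.0, -1.0]]
```

```bash
cat >> h.py <<'E'
def R(a):
    a=np.radians(a);c,s=np.cos(a),np.sin(a)
    return np.array([[c,s,0],[s,-c,0],[0,0,-1.]])
E
python3 - <<'E'
from h import *
for a in(-11.5,168.5):
  for da in(0,-66,-72):
    q=arm.inverse_kinematics([.637,-.091,.053],R(a+da));print(a,da,None if q is None else np.round(q,2))
q=arm.inverse_kinematics([.637,-.091,.20],R(-11.5))
arm.set_gripper(.5)
arm.move_pose([.637,-.091,.17],R(-11.5))
s=arm.observe();c=arm.read_camera("wrist");cv2.imwrite("pics/w1.png",c["img"][:,:,::-1])
T=np.eye(4);T[:3,:3]=s["tool_rot"];T[:3,3]=s["ee_pos"];E=np.linalg.inv(T@c["hand_eye"])
print(s["t"],np.round(s["qpos"],2))
for b in blobs(c["img"],300):
    r=cv2.minAreaRect(b);v=plane(c,cv2.boxPoints(r),.084,E);e=[v[1]-v[0],v[2]-v[1]]; l=max(e,key=np.linalg.norm)
    print(np.round(r[0]),np.round(r[1]),plane(c,[r[0]],.078,E)[0].round(4),np.degrees(np.arctan2(l[1],l[0])).round(1)%180,[np.linalg.norm(x).round(4) for x in e])
E
```

```text
-11.5 0 [ 0.12  0.54 -0.11  1.79  0.08  0.81 -1.79]
-11.5 -66 [-0.71  0.95  1.2   1.84 -1.    1.11 -2.05]
-11.5 -72 [-0.71  0.95  1.2   1.84 -1.    1.11 -2.15]
168.5 0 [ 0.48  0.61 -0.6   1.77  0.43  0.9   1.06]
168.5 -66 [ 0.44  0.6  -0.54  1.77  0.38  0.88 -0.05]
168.5 -72 [ 0.43  0.59 -0.52  1.77  0.37  0.88 -0.15]
3.475 [ 0.17  0.41 -0.17  1.7   0.08  1.03 -1.8 ]
[158. 276.] [18. 44.] [0.6043 0.0594 0.078 ] 105.2 [np.float64(0.041), np.float64(0.0154)]
[322. 201.] [38. 13.] [ 0.6412 -0.0926  0.078 ] 168.7 [np.float64(0.01), np.float64(0.0306)]
```

View pics/w1.png

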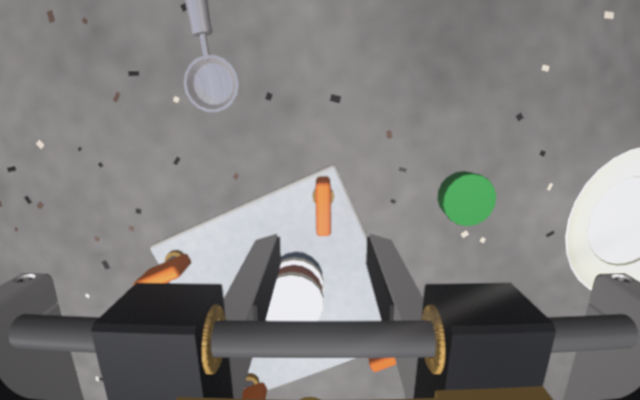

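The wrist view shows the askew wing at about (322,207), between the two fingers' directions, with the pot stack at (297,295). The position and angle match the other views. I'll use the opposite yaw branch, which leaves joint 7 room for the turn.

Run:
```python
from h import *
x,y=.6375,-.0917
q=arm.inverse_kinematics([x,y,.12],R(168.6)); print(np.round(q,2))
arm.move_pose([x,y,.12],R(168.6))
arm.line_to([x,y,.054],feed=.08)
s=arm.observe();print(s["t"],np.round(s["ee_pos"],4),np.round(s["ft_force"],1))
arm.set_gripper(0.0);s=arm.observe();print(s["t"],"w",s["width"]*94,np.round(s["ft_force"],1),np.round(s["ft_torque"],2))
q0=np.array(s["qpos"])
for k in range(1,7):
    q=q0.copy();q[6]-=np.radians(66)*k/6;arm.goto_joints(q)
    s=arm.observe();print(round(s["t"],2),np.round(s["ee_pos"],4),np.degrees(np.arctan2(s["tool_rot"][1][0],s["tool_rot"][0][0])).round(1),np.round(s["ft_force"],1),np.round(s["ft_torque"],2))
for n in("top","scene"):
    c=arm.read_camera(n);cv2.imwrite(f"pics/{n}1.png",cv2.resize(c["img"][80:290,220:450,::-1],None,fx=2.5,fy=2.5))
```

```text
[ 0.76  0.68 -1.03  1.71  0.64  1.13  0.91]
6.9 [ 0.6378 -0.0916  0.0545] [ 0.7  0.3 -0.6]
7.5333 w 11.980542630063045 [-0.4 -1.6  0. ] [-0.22 -0.12  0.02]
7.84 [ 0.6374 -0.0921  0.0539] 157.8 [-0.2 -1.  -1.6] [-0.42 -0.08 -0.03]
8.15 [ 0.6373 -0.0919  0.0536] 147.0 [ 1.2 -0.8 -8.3] [-0.33 -0.66 -0.03]
8.46 [ 0.6373 -0.0918  0.0538] 136.1 [ 0.7 -0.8 -8.7] [-0.26 -0.53 -0.03]
8.77 [ 0.6373 -0.0917  0.0538] 125.1 [-0.6  0.2 -9.4] [-0.06 -0.3   0.01]
9.07 [ 0.6373 -0.0917  0.0539] 114.1 [-1.5  1.  -9.4] [-0.   -0.22 -0.  ]
9.38 [ 0.6374 -0.0919  0.054 ] 103.1 [ -1.4   1.4 -10.1] [-0.14 -0.22 -0.03]
```

View pics/scene1.png

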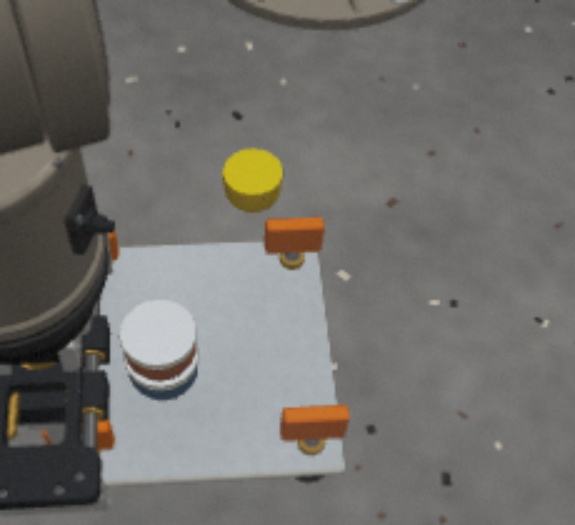

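The pots are still standing on the deck and the wing turned with the gripper. I'll let go, retreat and measure again.

Run:
```python
from h import *
arm.set_gripper(.45)
p=arm.observe()["ee_pos"]
arm.line_to([p[0],p[1],.17],feed=.1)
s=arm.observe();c=arm.read_camera("wrist");a=c["img"]
arm.move_pose([.45,-.40,.25],R(103))
s=arm.observe();print(s["t"])
cs=[c]
for n in("top","scene"):
    c=arm.read_camera(n);cs.append(c)
    for b in blobs(c["img"]):
        r=cv2.minAreaRect(b);v=plane(c,cv2.boxPoints(r),.08); e=[v[1]-v[0],v[2]-v[1]]; l=max(e,key=np.linalg.norm)
        print(n,np.round(r[0],1),"xy",plane(c,[r[0]],.072)[0].round(4),"ang",np.degrees(np.arctan2(l[1],l[0])).round(1)%180)
t=cv2.resize(cs[1]["img"][100:280,260:450],(400,380));u=cv2.resize(cs[2]["img"][130:310,200:390],(400,380))
cv2.imwrite("pics/end.png",np.hstack([t,u])[:,:,::-1])
```

```text
12.8833
top [315.1 242.5] xy [0.4512 0.0286 0.072 ] ang 102.3
top [405.4 223.4] xy [ 0.4861 -0.1246  0.072 ] ang 103.0
top [296.8 153.9] xy [0.6052 0.0635 0.072 ] ang 102.5
top [384.6 136.1] xy [ 0.64  -0.09   0.072] ang 104.6
scene [250.5 252.5] xy [ 0.6351 -0.0896  0.072 ] ang 97.1
scene [345.5 246.8] xy [0.5992 0.0634 0.072 ] ang 102.7
scene [253.5 174. ] xy [ 0.4792 -0.1258  0.072 ] ang 99.3
scene [337.  170.1] xy [0.4446 0.028  0.072 ] ang 103.0
```

View pics/end.png

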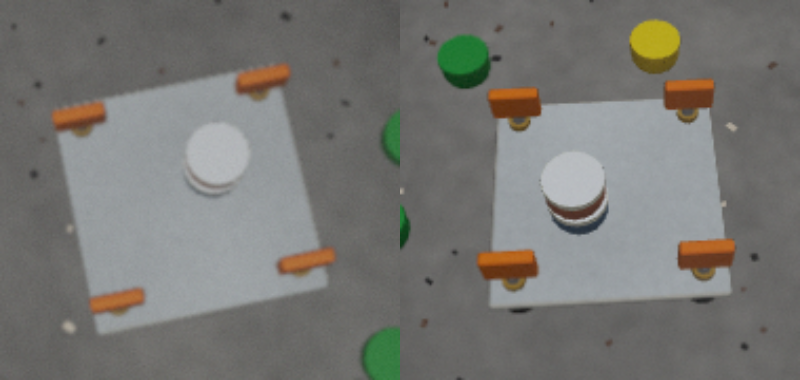

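All four wings are now parallel, the stack is upright and the arm is clear, so I'm handing in.

```bash
python3 -c "
from station import arm
arm.dwell(.5);print(arm.hand_in(),arm.observe()['t'])"
```

```text
the job is handed in; nothing more can be done
the job is handed in; nothing more can be done
```

I gripped the askew wing at about (0.637, −0.092), turned it about 66° clockwise seen from above, let go, moved the arm clear and handed the job in. The clock read about 13 s at my last check before that.

- **Wing angle:** the top camera puts the turned wing at 104.6°, against 102.3–103.0° for the other three. The scene camera disagrees slightly, giving 97.1° against 99.3–103.0°, but its reading is coarse. Both are well inside the 16° tolerance.
- **Stand and pots:** by the wing positions the stand moved only about 1–2 mm, and the pots look upright in both views.
- **Not measured:** I did not measure the tilt directly. That the stand is level follows from the wing angle.
- **Force while turning:** the wrist felt a downward pull of about 10 N, which was well under the limits, and I saw no ill effect after letting go.

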